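# Unstack the labware into its bench trays

### The job

Take the stack of four pieces of labware apart from the top down, setting each piece in turn upright and flat on the floor of the tray of its own colour: first violet, then lime green, then orange, then teal. Leave every piece in its tray once it is there, and do not disturb the glass flask or the little brown bottle.

Things in the scene. Friction and masses are not known exactly. Their poses are not given: they have to be found in the camera images.
- mini_block: Small tube block, the top piece of the stack: a rigid violet block shape with a pattern of dark dots (printed, no depth) on its flat top, 44 mm (its x) by 48 mm (its y) by 40 mm high, about 160 g. Origin: centre of its underside, z up. The pieces just rest on one another, loosely centred and about parallel, the smaller always above, so that a rim of each lower piece shows. Grip it across its 44 mm side (fingers closing along its x).
- cryo_box: Cryo box, second from the top: a rigid lime-green block shape with a pattern of dark dots (printed, no depth) on its flat top, 50 mm (its x) by 72 mm (its y) by 40 mm high, about 120 g. Origin: centre of its underside, z up. The pieces just rest on one another, loosely centred and about parallel, the smaller always above, so that a rim of each lower piece shows. Grip it across its 50 mm side (fingers closing along its x).
- tube_rack: Microtube rack, third from the top: a rigid orange block shape with a pattern of dark dots (printed, no depth) on its flat top, 56 mm (its x) by 96 mm (its y) by 40 mm high, about 150 g. Origin: centre of its underside, z up. The pieces just rest on one another, loosely centred and about parallel, the smaller always above, so that a rim of each lower piece shows. Grip it across its 56 mm side (fingers closing along its x).
- tip_box: Pipette tip box, the bottom piece, standing on the bench: a rigid teal (blue-green) block shape with a pattern of dark dots (printed, no depth) on its flat top, 62 mm (its x) by 120 mm (its y) by 40 mm high, about 220 g. Origin: centre of its underside, z up. The pieces just rest on one another, loosely centred and about parallel, the smaller always above, so that a rim of each lower piece shows. Grip it across its 62 mm side (fingers closing along its x).
- mini_block_tray: Fixed low violet bench tray with a white patch in the middle, the place of the violet piece: 76 mm (x) by 80 mm (y) outside, 68 by 72 mm inside its 4 mm rim; rim top 10 mm and inner floor 3 mm above the bench. Origin: centre of its underside, on the bench, z up; it may be turned by up to about 0.4 rad.
- cryo_box_tray: Fixed low lime-green bench tray with a white patch in the middle, the place of the lime-green piece: 82 mm (x) by 104 mm (y) outside, 74 by 96 mm inside its 4 mm rim; rim top 10 mm and inner floor 3 mm above the bench. Origin: centre of its underside, on the bench, z up; it may be turned by up to about 0.4 rad.
- tube_rack_tray: Fixed low orange bench tray with a white patch in the middle, the place of the orange piece: 88 mm (x) by 128 mm (y) outside, 80 by 120 mm inside its 4 mm rim; rim top 10 mm and inner floor 3 mm above the bench. Origin: centre of its underside, on the bench, z up; it may be turned by up to about 0.4 rad.
- tip_box_tray: Fixed low teal (blue-green) bench tray with a white patch in the middle, the place of the teal (blue-green) piece: 94 mm (x) by 152 mm (y) outside, 86 by 144 mm inside its 4 mm rim; rim top 10 mm and inner floor 3 mm above the bench. Origin: centre of its underside, on the bench, z up; it may be turned by up to about 0.4 rad.
- flask: Bystander: stoppered clear glass conical flask, 64 mm wide at the foot, 92 mm high. Origin: centre of its underside. To be left alone.
- amber_bottle: Bystander: small brown glass bottle with black cap, 34 mm across, 55 mm high. Origin: centre of its underside. To be left alone.

How it is judged:
On the way, in this order (a step that is already met when the one before it is completed fails the run):
1. the violet piece stands flat and released in the violet tray (horizontal distance between mini_block and mini_block_tray below 0.019 m and z of mini_block in the frame of mini_block_tray below 0.007 m and angle between mini_block's own z axis and vertical below 0.06 rad and linear speed of mini_block below 0.02 m/s and contact force between the fingers and mini_block below 0.1 N), for 0.2 s.
2. the lime-green piece stands flat and released in the lime-green tray, those before it still in theirs (all of step 1 and horizontal distance between cryo_box and cryo_box_tray below 0.019 m and z of cryo_box in the frame of cryo_box_tray below 0.007 m and angle between cryo_box's own z axis and vertical below 0.06 rad and linear speed of cryo_box below 0.02 m/s and contact force between the fingers and cryo_box below 0.1 N), for 0.2 s.
3. the orange piece stands flat and released in the orange tray, those before it still in theirs (all of step 2 and horizontal distance between tube_rack and tube_rack_tray below 0.019 m and z of tube_rack in the frame of tube_rack_tray below 0.007 m and angle between tube_rack's own z axis and vertical below 0.06 rad and linear speed of tube_rack below 0.02 m/s and contact force between the fingers and tube_rack below 0.1 N), for 0.2 s.
4. the teal (blue-green) piece stands flat and released in the teal (blue-green) tray, those before it still in theirs (all of step 3 and horizontal distance between tip_box and tip_box_tray below 0.019 m and z of tip_box in the frame of tip_box_tray below 0.007 m and angle between tip_box's own z axis and vertical below 0.06 rad and linear speed of tip_box below 0.02 m/s and contact force between the fingers and tip_box below 0.1 N), for 0.2 s.
At the end, for the whole second after the job is handed in: Each of the four pieces stands in the tray of its own colour: flat on the tray floor (underside less than 7 mm above the tray's underside, tilt under 0.06 rad), its centre within 19 mm of the tray's centre, released and at rest (all of step 4); the robot touches nothing.
It fails at once if the glass flask is knocked over or shifted by more than 25 mm (distance of flask from where it was at the start of the episode above 0.025 m or angle between flask's own z axis and vertical above 0.5 rad).
It fails at once if the brown bottle is knocked over or shifted by more than 25 mm (distance of amber_bottle from where it was at the start of the episode above 0.025 m or angle between amber_bottle's own z axis and vertical above 0.5 rad).
It also fails if it takes over 120 s, if anything falls off the work surface, if the arm or the gripper's body presses on something with over 40 N, if the wrist force passes 120 N, or if a joint passes its speed limit or range.

### The arm

A 6-joint arm with a two-finger parallel gripper is mounted at the origin on the work surface. World frame = base frame: x ahead of the robot, y to its left, z up, the work surface at z = 0. Lengths are in m, angles in rad, forces in N, time in s.
With the tool pointing down it reaches from about 0.25 to 0.725 m from the base axis. Payload 4 kg.
Tool frame: the origin (TCP) lies where the fingers leave the gripper's body, on its centre line; the fingertips stand 73 mm ahead of it and the grasp point (between the pads) lies 54 mm ahead of it (bot.tip_reach is the z of the fingertips in the tool frame, in m); z points along the fingers, x is the direction in which the jaws open and shut, and the axes are right-handed (so a half turn about z gives the same grasp; the last joint's range is limited). The gripper opens to 85 mm and grips with 20 to 120 N. Pads are 22 mm wide; open, the fingers measure 114 mm over their backs; the gripper's body (76 mm by 85 mm) begins 54 mm behind the grasp point. The pads swing forward as they close: fully open they stand 13 mm farther back than shut.
Start: joints at [-1.281, 0.241, 0.005, 1.335, 0, 1.571], TCP at [0.143, -0.479, 0.304] pointing down, gripper open.
Joint ranges: [-2.72, 2.72], [-1.05, 1.87], [-1.09, 1.28], [-1.99, 2.15], [-1.42, 1.44], [-3.14, 3.14]. Speed limits (rad/s): [2.79, 2.79, 3.14, 3.14, 3.14, 3.14].

### API

Orientations are given as a unit quaternion [x, y, z, w].
In Python, from workcell import bot, vision, job_done gives the robot as it stands.
- The arm moves only by the tool drive_tool, never from a script. Its argument "steps" is one flat list of numbers, 7 for each row, row after row: the shift along the tool's x, y, z in m, then the turn, a rotation vector about the tool's x, y, z in degrees, then the closure, from -1 (fully open) to 1 (shut). A call has 1 to 8 rows; each row shifts and turns the commanded pose from where the row before left it, along the tool's axes as they then stand; what a row does not reach is not made up. A row lasts 1/12 s, in which the tool goes at most 41.7 mm and 7.16 degrees, less where a joint would pass 70% of its speed; a pose out of reach is approached as far as the arm can. A call is refused whole if a number of a shift passes 0.0417 or a number of a turn 7.16, either way. A call with a gripper value outside its range is refused whole. The fingers move at their own pace and stop on an object; the grip force is fixed at half the most. Time passes only in rows, so rows that do not move let the fingers close. It gives the time, the measured TCP pose, the force and the opening at its end, in the units of the state.
- bot.get_obs(): the state, without advancing time (a new reading comes with each control period).
- vision.camera(name): name is "scene" or "side" or "wrist"; returns (picture, depth): 420x560x3 uint8, red, green, blue; 420x560 float32, m along the optical axis (not along the pixel's ray), 0 where there is no reading.
- vision.camera_model(name): a dict with "mtx" (3x3 intrinsics, pixels), "rvec" (rotation vector, rad) and "tvec" (3), from world to camera coordinates, as OpenCV has them. Camera axes: x right, y down, z forward; pixel columns grow to the right and rows downward; lengths in m; the calibration is good to about 2 mm. A picture is of the moment at which its call begins: read the wrist's pose just before it. camera_model takes no time and is no camera call; for the wrist camera it gives the pose at the moment of the call.
- job_done(): hands the job in, once; it reports no verdict.
The state is a dict: "clock": time; "joint_pos": joint angles; "joint_vel": joint speeds; "tau": joint torques, N m; "eef_pos": TCP position; "tool_rot": TCP orientation; "ft_force": force on the tool from outside, world axes, zero at the start; "ft_torque": the same for the moment, N m; "grip_width": finger opening in m.
Only numpy, scipy, OpenCV 4.12 (cv2) and the standard library are available. Lean on these libraries where they do the work, as an engineer would, in place of code of your own. Each camera call takes 0.05 s, during which the arm holds its last target.

## Working session

There is one attempt and no reset: what is moved stays moved. The work goes in short steps, Python scripts to look and compute and a tool call to move; the robot and the scene stay as the last step left them, time stands still between calls to the robot, and variables do not carry over. Pictures are saved under pics/ and viewed, and the job is handed in when it is done.

Besides the shell and the picture viewer there is one more tool, called after ">>>" by a JSON object that holds its "fn" and its "kwargs". drive_tool: Moves the arm, as the interface text tells. Its arguments: {"type":"object","properties":{"steps":{"type":"array"}},"required":["steps"]}

```bash
mkdir -p pics; ls; python3 - <<'E'
from workcell import bot, vision
import cv2
o=bot.get_obs(); print(o)
for n in ("scene","side"):
    p,d=vision.camera(n); cv2.imwrite(f"pics/{n}0.png",p[:,:,::-1]); m=vision.camera_model(n); print(n,m,d.min(),d.max())
E
```

```text
pics
{'clock': 0.0, 'joint_pos': array([-1.28100205e+00,  2.41428812e-01,  3.73653850e-03,  1.33521119e+00,
        2.19548107e-05,  1.57079710e+00]), 'joint_vel': array([ 0.0003711 , -0.00332463, -0.00106572, -0.00106985, -0.00051101,
       -0.00017378]), 'tau': array([-3.89298802e-04, -3.72317398e+01,  2.52408063e+01,  1.69340411e-02,
       -7.09418896e-05,  7.22132455e-06]), 'eef_pos': array([ 0.14274577, -0.47869169,  0.3030096 ]), 'tool_rot': array([ 8.01795762e-01, -5.97597227e-01, -8.38185973e-04, -6.38409681e-04]), 'ft_force': array([ 0.23157431,  0.69435743, -0.06467554]), 'ft_torque': array([0.01293815, 0.00012072, 0.02024034]), 'grip_width': 0.08532265725157928}
scene {'mtx': array([[426.27441586,   0.        , 283.47498519],
       [  0.        , 426.27441586, 215.46812628],
       [  0.        ,   0.        ,   1.        ]]), 'rvec': array([ 1.76464099,  1.64229922, -0.75704645]), 'tvec': array([-0.03175493, -0.28678456,  1.55050257])} 0.0 3.0680375
side {'mtx': array([[478.24617684,   0.        , 275.31374837],
       [  0.        , 478.24617684, 212.8840127 ],
       [  0.        ,   0.        ,   1.        ]]), 'rvec': array([ 0.39547787, -2.75458135,  1.18908507]), 'tvec': array([0.52493958, 0.16246459, 0.90947932])} 0.0 3.3105721
```

View pics/scene0.png

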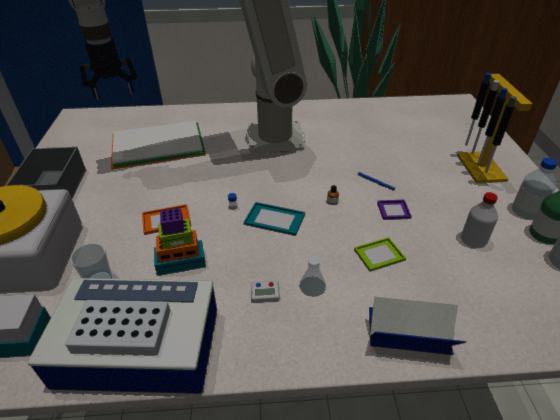

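View pics/side0.png

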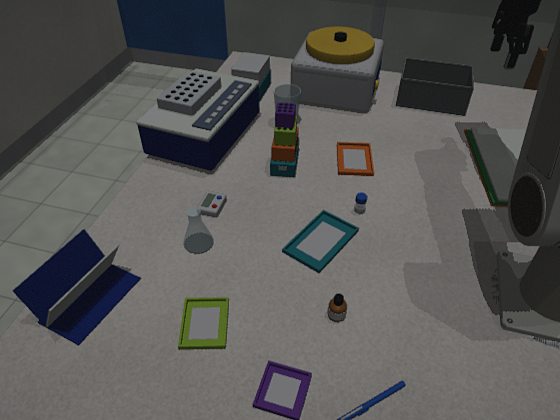

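```bash
cat > h.py <<'E'
import numpy as np, cv2
from workcell import bot, vision
def cam(n):
    m=vision.camera_model(n); p,d=vision.camera(n)
    R=cv2.Rodrigues(m['rvec'])[0]; return p,d,m['mtx'],R,np.array(m['tvec']).ravel()
def plane(px,K,R,t,z):
    px=np.asarray(px,float).reshape(-1,2)
    r=np.c_[(px[:,0]-K[0,2])/K[0,0],(px[:,1]-K[1,2])/K[1,1],np.ones(len(px))]@R
    c=-R.T@t; s=(z-c[2])/r[:,2]; return c+r*s[:,None]
def cloud(d,K,R,t):
    v,u=np.mgrid[:d.shape[0],:d.shape[1]]
    P=np.stack([(u-K[0,2])/K[0,0]*d,(v-K[1,2])/K[1,1]*d,d],-1)
    return (P-t)@R
HUE=dict(violet=(126,150),lime=(32,45),orange=(4,16),teal=(85,100))
def mask(p,c,smin=110,vmin=40):
    h=cv2.cvtColor(p,cv2.COLOR_RGB2HSV); a,b=HUE[c]
    return cv2.inRange(h,(a,smin,vmin),(b,255,255))
def rect(P):
    (c,(w,h),a)=cv2.minAreaRect((np.asarray(P)[:,:2]*1000).astype(np.float32))
    if w>h: w,h,a=h,w,a+90   # a = direction of the short side
    a=(a+90)%180-90
    return np.round([c[0],c[1],w,h,a],1)
E
python3 - <<'E'
from h import *
for n in ("scene","side"):
    p,d,K,R,t=cam(n); C=cloud(d,K,R,t)
    print(n)
    for c in HUE:
        m=mask(p,c)
        cs,_=cv2.findContours(m,cv2.RETR_EXTERNAL,cv2.CHAIN_APPROX_NONE)
        for k in sorted(cs,key=cv2.contourArea)[::-1][:3]:
            if cv2.contourArea(k)<60: continue
            print(c,cv2.contourArea(k),cv2.boundingRect(k),'rim',rect(plane(k,K,R,t,.01)))
        Z=C[:,:,2]; 
        for z in (.04,.08,.12,.16):
            s=(m>0)&(abs(Z-z)<.006)&(d>0)
            if s.sum()>40:
                Q=C[s]; print('  top',z,s.sum(),Q.mean(0).round(3), rect(Q), np.round(np.median(Q[:,2]),4))
E
```

```text
scene
violet 461.5 (378, 200, 33, 19) rim [446.  317.3  80.   81.3  88.1]
violet 407.5 (160, 208, 23, 26) rim [ 449.6 -313.7   57.5  100.9  -79. ]
  top 0.16 245 [ 0.607 -0.268  0.159] [ 603.9 -269.    45.2   47.3    8.2] 0.1592
lime 971.5 (355, 237, 51, 34) rim [616.4 234.2  87.  107.8  17.3]
lime 426.5 (159, 219, 34, 29) rim [ 502.1 -296.4   82.7  100.4  -77.3]
  top 0.12 192 [ 0.612 -0.262  0.119] [ 602.6 -267.9   52.5   71.    12.8] 0.1189
orange 560.5 (156, 230, 43, 32) rim [ 549.2 -286.4  101.6  105.6    8.7]
orange 363.0 (0, 140, 18, 46) rim [  93.7 -899.4   49.7  302.8  -67.2]
orange 332.0 (142, 204, 49, 30) rim [ 438.  -330.1   97.9  128.8   12.7]
  top 0.04 102 [0.281 0.111 0.041] [ -21.6  294.5  399.4 1786.6   45.7] 0.0414
  top 0.08 266 [ 0.5   -0.171  0.079] [ -48.   245.5  336.7 1752.4   43.4] 0.0789
teal 1142.5 (244, 202, 61, 33) rim [458.3 -26.1  98.7 151.2 -22.2]
teal 137.0 (154, 240, 50, 26) rim [ 578.2 -278.6   64.8  123.4   12. ]
teal 74.0 (0, 307, 44, 38) rim [ 785.1 -574.1   50.6  107.3   58.1]
  top 0.04 214 [ 0.62  -0.268  0.039] [ 689.3 -415.9   88.9  463.1  
[... 431 characters left out ...]
6    7.4   47.6  -77.3] 0.083
  top 0.12 124 [ 0.592 -0.245  0.118] [ 599.5 -262.5   49.4   68.7   11.7] 0.1183
orange 1065.5 (337, 142, 37, 34) rim [ 432.5 -322.5   88.3  137.5   12.3]
orange 320.5 (272, 139, 24, 23) rim [ 616.7 -305.3   61.4   93.2   11.7]
orange 118.5 (329, 298, 17, 16) rim [387.2 139.   30.4  31.2  87.3]
  top 0.04 105 [0.465 0.011 0.038] [483.7 -35.9  49.  452.3  30.6] 0.0359
  top 0.08 117 [ 0.594 -0.236  0.078] [ 600.8 -263.9   55.3   92.9    9.2] 0.078
teal 2225.0 (282, 210, 77, 61) rim [453.4 -21.4  93.7 153.2 -21.9]
teal 78.5 (270, 152, 27, 14) rim [ 605.7 -269.7   54.8   66.7  -73.8]
  top 0.04 119 [ 0.59  -0.226  0.038] [ 652.2 -416.1   74.2  438.3   18.5] 0.0386
```

```bash
cat >> h.py <<'E'
def go(x,y,z,psi):
    """tool-frame move from the present pose: first turn about tool z, then shift"""
    from scipy.spatial.transform import Rotation as Ro
    o=bot.get_obs(); M=Ro.from_quat(o['tool_rot']).as_matrix()
    cur=np.degrees(np.arctan2(M[1,0],M[0,0])); turn=-((psi-cur+180)%360-180)
    M2=M@Ro.from_rotvec([0,0,np.radians(turn)]).as_matrix()
    s=M2.T@(np.array([x,y,z])-o['eef_pos'])
    print('t',round(o['clock'],2),'pos',o['eef_pos'].round(4),'psi',round(cur,2),'tilt',np.degrees(np.arccos(-M[2,2])).round(2),'j6',o['joint_pos'][5].round(2),'w',round(o['grip_width'],4))
    print('turn z',round(turn,2),'shift after turn (mm)',(s*1000).round(1))
E
python3 - <<'E'
from h import *
go(.603,-.268,.36,10)
A=[]
for n in ("scene","side"):
    p,d,K,R,t=cam(n); C=cloud(d,K,R,t); A.append(C[d>0])
A=np.vstack(A)
print('max z per 50mm cell; rows x, cols y')
ys=np.arange(-.6,.5,.05)
print('      ',*['%4d'%(y*1000) for y in ys])
for x in np.arange(.1,.85,.05):
    r=[]
    for y in ys:
        s=(A[:,0]>=x)&(A[:,0]<x+.05)&(A[:,1]>=y)&(A[:,1]<y+.05)&(A[:,2]<.6)
        r.append(int(np.percentile(A[s,2],98)*1000) if s.sum()>3 else -1)
    print('%4d: '%(x*1000),*['%4d'%v for v in r])
E
```

```text
t 0.2 pos [ 0.1428 -0.4789  0.3033] psi -73.4 tilt 0.07 j6 1.57 w 0.0851
turn z -83.4 shift after turn (mm) [ 489.8 -127.8  -56.6]
max z per 50mm cell; rows x, cols y
       -600 -549 -499 -449 -399 -349 -299 -249 -199 -149  -99  -49    0   50  100  150  200  250  300  350  400  450
 100:    14  309  380  439   17   16   11    2    1    2  480  481  473  365    1    1    1    2    2    2    2    2
 150:     1  498  507  503    2    1    2    2    2    2  494  485    1    1    1    2    1    1    3    3    3    2
 200:     1    2    2    1    2    1    2    2    1    1    1    2    1    2    1    1    2    2    2    2    2    3
 250:     2    2    2    2    2    1    2    2    2    1    2    1    2    2    2    2    2   10    6    3    3    3
 300:     2    2    2    2    2    2    2    2    2    2    1    1    1    2    2    1    2    2   11    2    3    2
 350:     2    2    2    2    9   10   10    1   44   45   10    8    1    1   55   53    2    1    2    3    2    3
 400:   128    1    2    6   10    5   10    2    2   39    9   10    9    9   20   23    1   10   10   11    3   
[... 238 characters left out ...]
550:   159    2    2    1    2  118  161  154    2    2    2    2    2    1    2    9   10   10    2    2    2  150
 600:   147    2   94   94    2   80  160  157    2    2    2    2    2    2    2    9    5   10    2    2    2  101
 650:   129   76   95   94    1    1    1    2    2    2   18   17   91   90    2    8   10    2    1    2    1    2
 700:     2    2  110  113  111  109  106    2    2    2   20   20   91   91    1    2    2    2    2    2    2    2
 750:    96   95  111  116  116  117  117  116  110    2    2    2    2    2    2    4    4    3    2    2    2    2
 800:    96   95  111  140  141  141  141  135  110    2    2    2    2    2    2   81   82   82   82    2    2    2
```

>>> {"fn": "drive_tool", "kwargs": {"steps": [0,0,-0.01,0,0,-7,-1,0,0,-0.01,0,0,-7,-1,0,0,-0.01,0,0,-7,-1,0,0,-0.01,0,0,-7,-1,0,0,-0.01,0,0,-7,-1,0,0,-0.01,0,0,-7,-1,0,0,0,0,0,-7,-1,0,0,0,0,0,-7,-1]}}

```text
clock: 0.97
eef_pos: [0.143, -0.4795, 0.3647]
tool_rot: [0.989, -0.148, 0.0, 0.001]
ft_force: [-0.1, 0.8, -0.6]
grip_width: 0.0854
```

>>> {"fn": "drive_tool", "kwargs": {"steps": [0,0,0,0,0,-7,-1,0,0,0,0,0,-7,-1,0,0,0,0,0,-7,-1,0,0,0,0,0,-6.5,-1]}}

```text
clock: 1.3
eef_pos: [0.1429, -0.4791, 0.3638]
tool_rot: [0.996, 0.091, -0.0, -0.0]
ft_force: [-0.6, 0.3, 0.4]
grip_width: 0.0855
```

```bash
python3 - <<'E'
from h import *
go(.55,-.268,.36,10)
E
```

```text
t 1.3 pos [ 0.1429 -0.4791  0.3638] psi 10.44 tilt 0.01 j6 0.11 w 0.0855
turn z 0.44 shift after turn (mm) [ 437.6 -137.2    3.8]
```

>>> {"fn": "drive_tool", "kwargs": {"steps": [0.036,-0.011,0,0,0,0,-1,0.036,-0.011,0,0,0,0,-1,0.036,-0.011,0,0,0,0,-1,0.036,-0.011,0,0,0,0,-1,0.036,-0.011,0,0,0,0,-1,0.036,-0.011,0,0,0,0,-1,0.036,-0.011,0,0,0,0,-1,0.036,-0.011,0,0,0,0,-1]}}

```text
clock: 1.97
eef_pos: [0.4124, -0.3408, 0.364]
tool_rot: [0.996, 0.088, 0.0, 0.0]
ft_force: [0.8, -1.0, -0.5]
grip_width: 0.0857
```

>>> {"fn": "drive_tool", "kwargs": {"steps": [0.036,-0.012,0,0,0,0,-1,0.036,-0.012,0,0,0,0,-1,0.036,-0.012,0,0,0,0,-1,0.036,-0.012,0,0,0,0,-1,0,0,0,0,0,0,-1,0,0,0,0,0,0,-1]}}

```text
clock: 2.47
eef_pos: [0.5459, -0.2679, 0.3625]
tool_rot: [0.996, 0.09, -0.001, -0.0]
ft_force: [-1.0, -0.8, -0.7]
grip_width: 0.0856
```

```bash
python3 - <<'E'
from h import *
go(.603,-.268,.36,10)
p,d,K,R,t=cam('wrist'); cv2.imwrite('pics/w1.png',p[:,:,::-1])
print(-R.T@t, R[2])
C=cloud(d,K,R,t)
for c,z in zip(HUE,(.16,.12,.08,.04)):
    s=(mask(p,c)>0)&(d>0)&(abs(C[:,:,2]-z)<.006)
    if s.sum()>20: print(c,s.sum(),rect(C[s]),np.median(C[s][:,2]))
E
```

```text
t 2.47 pos [ 0.5459 -0.2679  0.3625] psi 10.32 tilt 0.11 j6 0.93 w 0.0856
turn z 0.32 shift after turn (mm) [56.2 10.   2.4]
[ 0.53122073 -0.18876684  0.43279502] [ 0.05561682 -0.30860294 -0.94956358]
violet 1518 [ 601.7 -270.1   42.9   46.5    9.5] 0.16027089686215729
lime 958 [ 600.3 -268.    49.5   70.2   11.9] 0.1201587149164422
orange 709 [ 601.7 -270.9   55.4   94.1    8.9] 0.07998487930242966
teal 644 [ 648.8 -385.6   82.2  372.4   22.3] 0.04028521261447919
```

View pics/w1.png

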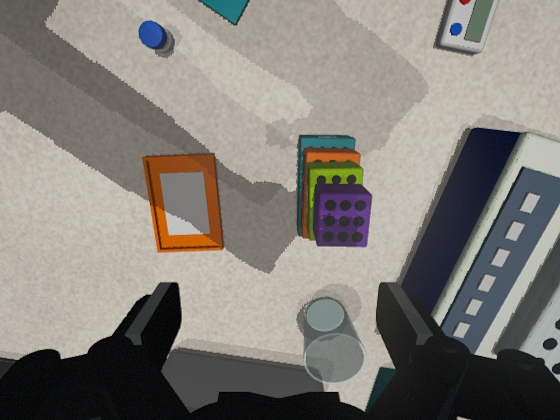

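```bash
python3 - <<'E'
from h import *
go(.602,-.270,.200,9.7)
p=cv2.imread('pics/w1.png')[:,:,::-1].copy()
m=vision.camera_model('wrist');K=m['mtx'];R=cv2.Rodrigues(m['rvec'])[0];t=m['tvec'].ravel()
k=mask(p,'orange',90,40); k[:, 260:]=0
cs=cv2.findContours(k,cv2.RETR_EXTERNAL,cv2.CHAIN_APPROX_NONE)[0]
print('orange tray',rect(plane(max(cs,key=cv2.contourArea),K,R,t,.01)))
E
```

```text
t 2.52 pos [ 0.5448 -0.2688  0.363 ] psi 10.21 tilt 0.1 j6 0.93 w 0.0853
turn z 0.51 shift after turn (mm) [ 56.5  10.9 162.9]
orange tray [ 432.7 -332.6   90.5  129.8   12.5]
```

>>> {"fn": "drive_tool", "kwargs": {"steps": [0.028,0.0055,0,0,0,0.5,-1,0.028,0.0055,0,0,0,0,-1,0,0,0.036,0,0,0,-1,0,0,0.036,0,0,0,-1,0,0,0.03,0,0,0,-1,0,0,0,0,0,0,-1]}}

```text
clock: 3.02
eef_pos: [0.5969, -0.2706, 0.2539]
tool_rot: [0.997, 0.083, -0.007, -0.004]
ft_force: [-1.0, 1.0, -1.3]
grip_width: 0.0858
```

```bash
python3 - <<'E'
from h import *
go(.602,-.270,.200,9.7)
print(bot.tip_reach)
E
```

```text
t 3.02 pos [ 0.5969 -0.2706  0.2539] psi 9.48 tilt 0.86 j6 0.98 w 0.0858
turn z -0.22 shift after turn (mm) [ 5.8  0.7 53.8]
0.0726
```

>>> {"fn": "drive_tool", "kwargs": {"steps": [0,0,0,0,0,0,-1,0,0,0,0,0,0,-1]}}

```text
clock: 3.18
eef_pos: [0.6014, -0.2719, 0.2646]
tool_rot: [0.997, 0.083, 0.001, 0.001]
ft_force: [0.6, -0.2, 1.1]
grip_width: 0.0856
```

```bash
python3 - <<'E'
from h import *
go(.602,-.270,.200,9.7)
E
```

```text
t 3.18 pos [ 0.6014 -0.2719  0.2646] psi 9.52 tilt 0.19 j6 0.98 w 0.0856
turn z -0.18 shift after turn (mm) [ 0.8 -1.9 64.6]
```

>>> {"fn": "drive_tool", "kwargs": {"steps": [0.0,-0.001,0.016,0,0,0,-1,0.001,-0.001,0.016,0,0,0,-1,0,0,0.016,0,0,0,-1,0,0,0.011,0,0,0,-1,0,0,0.005,0,0,0,-1,0,0,0,0,0,0,-1,0,0,0,0,0,0,-1]}}

```text
clock: 3.77
eef_pos: [0.6026, -0.269, 0.1995]
tool_rot: [0.996, 0.084, 0.001, 0.001]
ft_force: [-0.5, -0.4, 0.1]
grip_width: 0.0853
```

```bash
python3 - <<'E'
from h import *
go(.602,-.270,.200,9.7)
p,d,K,R,t=cam('side'); cv2.imwrite('pics/s1.png',cv2.resize(p[60:220,200:400,::-1],None,fx=3,fy=3))
E
```

```text
t 3.77 pos [ 0.6026 -0.269   0.1995] psi 9.59 tilt 0.13 j6 0.98 w 0.0853
turn z -0.11 shift after turn (mm) [-0.7  0.9 -0.5]
```

View pics/s1.png

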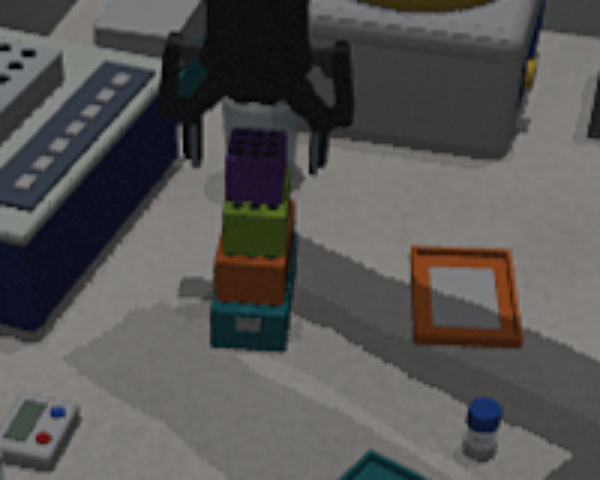

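Fingers straddle the violet block (crop pixels 190 and 318 either side of it at 230–285). Close.

>>> {"fn": "drive_tool", "kwargs": {"steps": [0,0,0,0,0,0,1,0,0,0,0,0,0,1,0,0,0,0,0,0,1,0,0,0,0,0,0,1,0,0,0,0,0,0,1,0,0,0,0,0,0,1,0,0,0,0,0,0,1,0,0,0,0,0,0,1]}}

```text
clock: 4.48
eef_pos: [0.6022, -0.2687, 0.1986]
tool_rot: [0.996, 0.084, 0.0, 0.0]
ft_force: [-0.6, -0.0, 4.7]
grip_width: 0.0432
```

>>> {"fn": "drive_tool", "kwargs": {"steps": [0,0,0,0,0,0,1,0,0,-0.01,0,0,0,1,0,0,-0.02,0,0,0,1,0,0,-0.03,0,0,0,1,0,0,-0.03,0,0,0,1,0,0,-0.02,0,0,0,1,0,0,0,0,0,0,1,0,0,0,0,0,0,1]}}

```text
clock: 5.15
eef_pos: [0.6025, -0.2687, 0.3087]
tool_rot: [0.996, 0.084, 0.001, 0.0]
ft_force: [-0.3, 0.2, -2.2]
grip_width: 0.0434
```

```bash
python3 - <<'E'
from h import *
go(.443,.320,.300,-1)
p,d,K,R,t=cam('wrist'); cv2.imwrite('pics/w2.png',p[:,:,::-1]); C=cloud(d,K,R,t)
for c,z in zip(HUE,(.26,.12,.08,.04)):
    s=(mask(p,c)>0)&(d>0)&(abs(C[:,:,2]-z)<.012)
    if s.sum()>20: print(c,s.sum(),rect(C[s]),np.median(C[s][:,2]))
E
```

```text
t 5.15 pos [ 0.6025 -0.2687  0.3087] psi 9.61 tilt 0.12 j6 0.98 w 0.0434
turn z 10.61 shift after turn (mm) [-169.7 -585.8    8. ]
violet 10450 [ 601.9 -270.4   44.7   48.6    9.6] 0.2700916675265025
lime 3544 [ 599.4 -262.9   49.9   59.5   11.6] 0.1202601991164493
orange 832 [ 597.4 -241.5   34.9   55.4  -81.3] 0.08000799996576316
teal 702 [ 702.7 -368.2   59.5  405.5   36.8] 0.040261875973491505
```

View pics/w2.png

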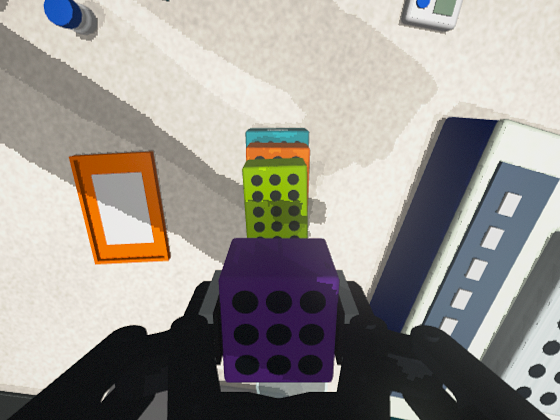

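>>> {"fn": "drive_tool", "kwargs": {"steps": [0,0,0,0,0,5.3,1,0,0,0,0,0,5.3,1,-0.01,-0.03,0,0,0,0,1,-0.0106,-0.037,0,0,0,0,1,-0.0106,-0.037,0,0,0,0,1,-0.0106,-0.037,0,0,0,0,1,-0.0106,-0.037,0,0,0,0,1,-0.0106,-0.037,0,0,0,0,1]}}

```text
clock: 5.87
eef_pos: [0.5407, -0.0509, 0.305]
tool_rot: [1.0, -0.009, -0.003, -0.0]
ft_force: [0.6, 0.4, -1.8]
grip_width: 0.0431
```

>>> {"fn": "drive_tool", "kwargs": {"steps": [-0.0106,-0.037,0,0,0,0,1,-0.0106,-0.037,0,0,0,0,1,-0.0106,-0.037,0,0,0,0,1,-0.0106,-0.037,0,0,0,0,1,-0.0106,-0.037,0,0,0,0,1,-0.0106,-0.037,0,0,0,0,1,-0.0106,-0.037,0,0,0,0,1,-0.01,-0.03,0,0,0,0,1]}}

```text
clock: 6.53
eef_pos: [0.4616, 0.2398, 0.3052]
tool_rot: [1.0, -0.008, -0.002, 0.001]
ft_force: [1.4, -0.7, -1.9]
grip_width: 0.0432
```

>>> {"fn": "drive_tool", "kwargs": {"steps": [0,0,0,0,0,0,1,0,0,0,0,0,0,1,0,0,0,0,0,0,1]}}

```text
clock: 6.78
eef_pos: [0.4628, 0.2374, 0.306]
tool_rot: [1.0, -0.008, -0.002, 0.001]
ft_force: [0.2, -0.8, -2.0]
grip_width: 0.0434
```

```bash
cat >>h.py <<'E'
def trays(p,d,K,R,t,name):
    """white patch (z=3mm) inside and rim of each tray seen"""
    C=cloud(d,K,R,t)
    for c in HUE:
        m=mask(p,c,90,40); m[(d<=0)|(C[:,:,2]>.02)]=0
        cs=cv2.findContours(m,cv2.RETR_EXTERNAL,cv2.CHAIN_APPROX_NONE)[0]
        for k in cs:
            b=cv2.boundingRect(k)
            if cv2.contourArea(k)>1500: print(name,c,b,rect(plane(k,K,R,t,.01)))
E
python3 - <<'E'
from h import *
go(.444,.322,.300,-1)
p,d,K,R,t=cam('wrist'); cv2.imwrite('pics/w3.png',p[:,:,::-1]); trays(p,d,K,R,t,'w')
C=cloud(d,K,R,t)
s=(mask(p,'violet')>0)&(d>0)&(C[:,:,2]>.25); print(rect(C[s]),np.median(C[s][:,2]))
E
```

```text
t 6.78 pos [0.4628 0.2374 0.306 ] psi -0.96 tilt 0.23 j6 2.06 w 0.0434
turn z 0.04 shift after turn (mm) [-20.3 -84.2   5.8]
w violet (218, 60, 77, 83) [441.3 319.   75.3  78.9  -1.3]
w lime (368, 122, 95, 113) [612.  235.6  84.3 106.1  17.4]
[462.3 236.1  43.8  48.5  -1.3] 0.26747378043333625
```

View pics/w3.png

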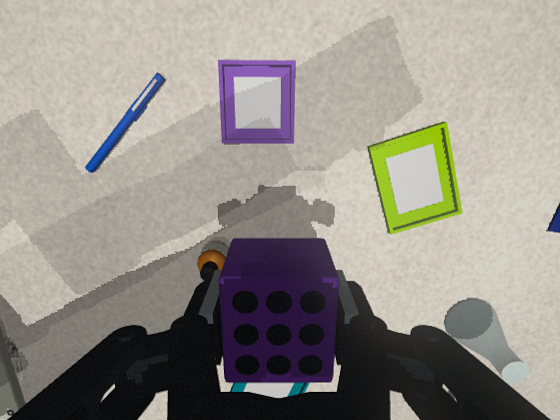

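>>> {"fn": "drive_tool", "kwargs": {"steps": [-0.007,-0.028,0,0,0,0,1,-0.007,-0.028,0,0,0,0,1,-0.007,-0.027,0,0,0,0,1,0,0,0.03,0,0,0,1,0,0,0.035,0,0,0,1,0,0,0.035,0,0,0,1,0,0,0.035,0,0,0,1,0,0,0,0,0,0,1]}}

```text
clock: 7.5
eef_pos: [0.4406, 0.3168, 0.1653]
tool_rot: [1.0, -0.01, -0.006, 0.005]
ft_force: [-2.0, -1.4, -2.6]
grip_width: 0.0432
```

>>> {"fn": "drive_tool", "kwargs": {"steps": [0,0,0,0,0,0,1,0,0,0,0,0,0,1]}}

```text
clock: 7.67
eef_pos: [0.4454, 0.3209, 0.1745]
tool_rot: [1.0, -0.01, 0.001, -0.001]
ft_force: [0.7, 0.3, -0.9]
grip_width: 0.0434
```

```bash
python3 - <<'E'
from h import *
go(.442,.3205,.082,-1)
E
```

```text
t 7.67 pos [0.4454 0.3209 0.1745] psi -1.1 tilt 0.11 j6 2.21 w 0.0434
turn z -0.1 shift after turn (mm) [-3.6  0.6 92.5]
```

>>> {"fn": "drive_tool", "kwargs": {"steps": [-0.0035,0.0005,0.025,0,0,0,1,0,0,0.025,0,0,0,1,0,0,0.02,0,0,0,1,0,0,0.012,0,0,0,1,0,0,0.006,0,0,0,1,0,0,0.004,0,0,0,1,0,0,0,0,0,0,1,0,0,0,0,0,0,1]}}

```text
clock: 8.33
eef_pos: [0.4417, 0.3215, 0.0826]
tool_rot: [1.0, -0.009, 0.001, -0.001]
ft_force: [-0.2, 0.4, -1.5]
grip_width: 0.0434
```

>>> {"fn": "drive_tool", "kwargs": {"steps": [0,0,0.001,0,0,0,1,0,0,0,0,0,0,1,0,0,0,0,0,0,-1,0,0,0,0,0,0,-1,0,0,0,0,0,0,-1,0,0,0,0,0,0,-1,0,0,0,0,0,0,-1,0,0,0,0,0,0,-1]}}

```text
clock: 9.0
eef_pos: [0.4405, 0.3208, 0.0798]
tool_rot: [1.0, -0.009, -0.0, 0.0]
ft_force: [0.2, 0.2, -0.2]
grip_width: 0.0853
```

>>> {"fn": "drive_tool", "kwargs": {"steps": [0,0,-0.01,0,0,0,-1,0,0,-0.02,0,0,0,-1,0,0,-0.035,0,0,0,-1,0,0,-0.04,0,0,0,-1,0,0,-0.04,0,0,0,-1,0,0,-0.04,0,0,0,-1,0,0,-0.04,0,0,0,-1,0,0,0,0,0,0,-1]}}

```text
clock: 9.67
eef_pos: [0.443, 0.3226, 0.3152]
tool_rot: [1.0, -0.009, 0.007, -0.005]
ft_force: [-0.2, 1.1, 1.5]
grip_width: 0.0854
```

```bash
cat >>h.py <<'E'
def tops(p,d,K,R,t,lo=.03,hi=.2):
    C=cloud(d,K,R,t)
    for c in HUE:
        m=mask(p,c); m[(d<=0)|(C[:,:,2]<lo)|(C[:,:,2]>hi)]=0
        n,l,st,_=cv2.connectedComponentsWithStats(cv2.morphologyEx(m,cv2.MORPH_CLOSE,np.ones((5,5))))
        for i in range(1,n):
            Q=C[(l==i)&(m>0)]
            if len(Q)<200: continue
            zt=np.percentile(Q[:,2],97); T=Q[Q[:,2]>zt-.004]
            print('top',c,st[i][:4],len(T),rect(T),'z %.4f'%np.median(T[:,2]))
E
python3 - <<'E'
from h import *
go(.58,-.268,.36,10)
p,d,K,R,t=cam('wrist'); cv2.imwrite('pics/w4.png',p[:,:,::-1]); trays(p,d,K,R,t,'w'); tops(p,d,K,R,t)
E
```

```text
t 9.67 pos [0.443  0.3226 0.3152] psi -1.0 tilt 0.97 j6 2.22 w 0.0854
turn z -11.0 shift after turn (mm) [ 33.  605.1 -48.8]
w violet (239, 150, 69, 70) [441.2 319.4  75.3  79.1  -1.3]
w lime (373, 200, 86, 95) [611.9 236.4  84.1 108.6  17.4]
top violet [253 168  43  47] 1259 [442.  319.6  44.   48.   -1.1] z 0.0432
top orange [218 316  27  22] 232 [386.8 151.3  24.9  29.5  77.6] z 0.0357
```

View pics/w4.png

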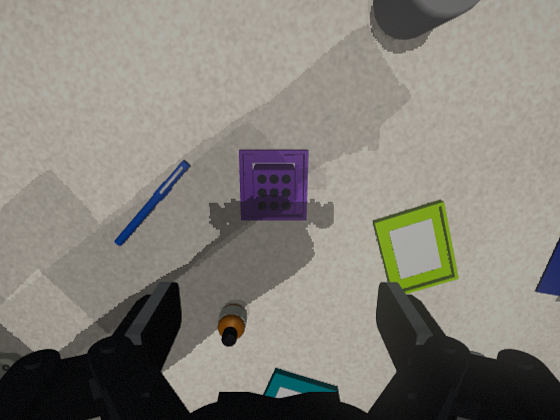

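>>> {"fn": "drive_tool", "kwargs": {"steps": [0,0,-0.01,0,0,-6,-1,0,0,-0.01,0,0,-6.5,-1,0.003,0.036,0,0,0,0,-1,0.003,0.036,0,0,0,0,-1,0.003,0.036,0,0,0,0,-1,0.003,0.036,0,0,0,0,-1,0.003,0.036,0,0,0,0,-1,0.003,0.036,0,0,0,0,-1]}}

```text
clock: 10.38
eef_pos: [0.5008, 0.111, 0.3242]
tool_rot: [0.995, 0.1, -0.001, 0.0]
ft_force: [0.9, 0.4, -0.1]
grip_width: 0.0853
```

>>> {"fn": "drive_tool", "kwargs": {"steps": [0.003,0.036,0,0,0,0,-1,0.003,0.036,0,0,0,0,-1,0.003,0.036,0,0,0,0,-1,0.003,0.036,0,0,0,0,-1,0.003,0.036,0,0,0,0,-1,0.003,0.036,0,0,0,0,-1,0.003,0.036,0,0,0,0,-1,0.003,0.036,0,0,0,0,-1]}}

```text
clock: 11.05
eef_pos: [0.5818, -0.1664, 0.324]
tool_rot: [0.995, 0.1, -0.001, -0.0]
ft_force: [1.0, 0.4, -0.2]
grip_width: 0.0853
```

>>> {"fn": "drive_tool", "kwargs": {"steps": [0.003,0.036,0,0,0,0,-1,0.003,0.02,0,0,0,0,-1,0,0,0,0,0,0,-1,0,0,0,0,0,0,-1,0,0,0,0,0,0,-1]}}

```text
clock: 11.47
eef_pos: [0.5988, -0.2178, 0.324]
tool_rot: [0.995, 0.1, -0.001, -0.001]
ft_force: [0.3, -0.0, -0.2]
grip_width: 0.0855
```

```bash
python3 - <<'E'
from h import *
go(.600,-.268,.160,11.7)
p,d,K,R,t=cam('wrist'); cv2.imwrite('pics/w5.png',p[:,:,::-1]); trays(p,d,K,R,t,'w'); tops(p,d,K,R,t)
E
```

```text
t 11.47 pos [ 0.5988 -0.2178  0.324 ] psi 11.51 tilt 0.13 j6 1.02 w 0.0855
turn z -0.19 shift after turn (mm) [ -8.7  49.6 163.9]
w orange (80, 189, 91, 102) [ 434.7 -331.    92.1  130.8   12.6]
w teal (92, 0, 115, 58) [443.7 -94.   50.9 111.7 -78.5]
top lime [241 210  57  86] 3103 [ 600.4 -268.3   49.3   71.1   11.9] z 0.1202
top orange [244 189  59  68] 645 [ 599.1 -252.5   56.    57.6    8.5] z 0.0801
top teal [245 178  57  18] 586 [ 593.3 -221.5   16.9   59.9  -79.4] z 0.0402
```

View pics/w5.png

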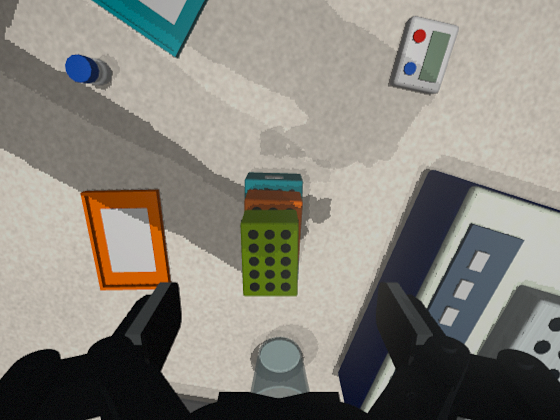

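>>> {"fn": "drive_tool", "kwargs": {"steps": [-0.004,0.017,0,0,0,0,-1,-0.004,0.017,0,0,0,0,-1,0,0.016,0,0,0,0,-1,0,0,0.025,0,0,0,-1,0,0,0.025,0,0,0,-1,0,0,0.025,0,0,0,-1,0,0,0,0,0,0,-1,0,0,0,0,0,0,-1]}}

```text
clock: 12.18
eef_pos: [0.6006, -0.2672, 0.2488]
tool_rot: [0.995, 0.101, -0.002, -0.001]
ft_force: [0.8, 0.1, 0.7]
grip_width: 0.0856
```

>>> {"fn": "drive_tool", "kwargs": {"steps": [0,0,0,0,0,0,-1]}}

```text
clock: 12.27
eef_pos: [0.602, -0.2682, 0.2518]
tool_rot: [0.995, 0.101, 0.001, 0.0]
ft_force: [0.5, -0.3, 0.4]
grip_width: 0.0853
```

```bash
python3 - <<'E'
from h import *
go(.6005,-.2683,.160,11.8)
E
```

```text
t 12.27 pos [ 0.602  -0.2682  0.2518] psi 11.58 tilt 0.12 j6 0.95 w 0.0853
turn z -0.22 shift after turn (mm) [-1.7 -0.3 91.8]
```

>>> {"fn": "drive_tool", "kwargs": {"steps": [-0.0015,0,0.025,0,0,0,-1,0,0,0.025,0,0,0,-1,0,0,0.02,0,0,0,-1,0,0,0.012,0,0,0,-1,0,0,0.006,0,0,0,-1,0,0,0.004,0,0,0,-1,0,0,0,0,0,0,-1,0,0,0,0,0,0,-1]}}

```text
clock: 12.93
eef_pos: [0.6009, -0.2695, 0.1597]
tool_rot: [0.995, 0.1, 0.001, 0.001]
ft_force: [0.3, -0.2, 0.1]
grip_width: 0.0852
```

```bash
python3 - <<'E'
from h import *
go(.6005,-.2683,.160,11.8)
E
```

```text
t 12.93 pos [ 0.6009 -0.2695  0.1597] psi 11.52 tilt 0.17 j6 0.95 w 0.0852
turn z -0.28 shift after turn (mm) [-0.1 -1.3 -0.3]
```

>>> {"fn": "drive_tool", "kwargs": {"steps": [0,0,0,0,0,0,1,0,0,0,0,0,0,1,0,0,0,0,0,0,1,0,0,0,0,0,0,1,0,0,0,0,0,0,1,0,0,0,0,0,0,1,0,0,0,0,0,0,1,0,0,0,0,0,0,1]}}

```text
clock: 13.6
eef_pos: [0.6006, -0.2695, 0.159]
tool_rot: [0.995, 0.1, 0.001, 0.001]
ft_force: [1.0, 0.3, 5.7]
grip_width: 0.0489
```

>>> {"fn": "drive_tool", "kwargs": {"steps": [0,0,-0.01,0,0,0,1,0,0,-0.02,0,0,0,1,0,0,-0.03,0,0,0,1,0,0,-0.03,0,0,0,1,0,0,-0.03,0,0,0,1,0,0,-0.03,0,0,0,1,0,0,0,0,0,0,1,0,0,0,0,0,0,1]}}

```text
clock: 14.27
eef_pos: [0.6004, -0.2696, 0.3103]
tool_rot: [0.995, 0.1, 0.002, 0.001]
ft_force: [0.8, 0.4, -1.7]
grip_width: 0.0494
```

```bash
python3 - <<'E'
from h import *
go(.612,.236,.30,17.4)
p,d,K,R,t=cam('wrist'); tops(p,d,K,R,t,.03,.35)
E
```

```text
t 14.27 pos [ 0.6004 -0.2696  0.3103] psi 11.5 tilt 0.22 j6 0.95 w 0.0494
turn z -5.9 shift after turn (mm) [ 162.3 -479.     9.5]
top lime [208 208 141 190] 15214 [ 600.1 -268.3   50.1   70.7   11.7] z 0.2715
top orange [249 141  65  67] 2754 [ 599.  -252.3   55.8   56.8    9.2] z 0.0803
top teal [249 129  63  16] 669 [ 592.6 -219.9   14.3   60.8  -77.7] z 0.0403
```

>>> {"fn": "drive_tool", "kwargs": {"steps": [0,0,0,0,0,-6,1,0.006,-0.018,0,0,0,0,1,0.012,-0.036,0,0,0,0,1,0.012,-0.036,0,0,0,0,1,0.012,-0.036,0,0,0,0,1,0.012,-0.036,0,0,0,0,1,0.012,-0.036,0,0,0,0,1,0.012,-0.036,0,0,0,0,1]}}

```text
clock: 14.98
eef_pos: [0.6025, -0.0209, 0.3052]
tool_rot: [0.988, 0.152, -0.003, -0.0]
ft_force: [0.6, 0.6, -1.5]
grip_width: 0.0494
```

>>> {"fn": "drive_tool", "kwargs": {"steps": [0.012,-0.036,0,0,0,0,1,0.012,-0.036,0,0,0,0,1,0.012,-0.036,0,0,0,0,1,0.012,-0.036,0,0,0,0,1,0.012,-0.036,0,0,0,0,1,0.012,-0.036,0,0,0,0,1,0,0,0,0,0,0,1,0,0,0,0,0,0,1]}}

```text
clock: 15.65
eef_pos: [0.6063, 0.2072, 0.3047]
tool_rot: [0.988, 0.154, -0.003, 0.001]
ft_force: [-0.2, -0.5, -1.2]
grip_width: 0.049
```

```bash
python3 - <<'E'
from h import *
go(.612,.235,.082,17.4)
p,d,K,R,t=cam('wrist'); trays(p,d,K,R,t,'w');tops(p,d,K,R,t,.03,.35); cv2.imwrite('pics/w6.png',p[:,:,::-1])
E
```

```text
t 15.65 pos [0.6063 0.2072 0.3047] psi 17.75 tilt 0.33 j6 1.59 w 0.049
turn z 0.35 shift after turn (mm) [ 15.1 -24.9 222.6]
w violet (104, 0, 96, 77) [442.3 313.9  70.5  77.8  88.7]
w lime (255, 108, 81, 99) [612.9 235.2  82.4 104.3  17.5]
w teal (45, 253, 129, 104) [455.  -23.5  94.2 158.  -21.9]
top violet [108   0  64  50] 1545 [442.3 315.2  39.4  44.3  88.8] z 0.0431
top lime [208 208 141 190] 15028 [605.1 208.6  50.2  70.4  17.9] z 0.2659
top orange [ 41 159  34  32] 43 [392.2 151.3  13.6  19.5  31. ] z 0.0381
```

View pics/w6.png

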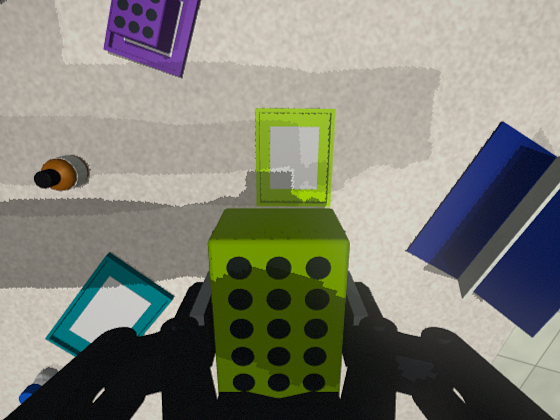

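>>> {"fn": "drive_tool", "kwargs": {"steps": [0.008,-0.012,0,0,0,0.3,1,0.008,-0.0115,0,0,0,0,1,0,0,0.025,0,0,0,1,0,0,0.035,0,0,0,1,0,0,0.035,0,0,0,1,0,0,0.035,0,0,0,1,0,0,0,0,0,0,1,0,0,0,0,0,0,1]}}

```text
clock: 16.37
eef_pos: [0.6142, 0.2298, 0.175]
tool_rot: [0.989, 0.148, -0.004, 0.001]
ft_force: [0.6, 0.3, -0.6]
grip_width: 0.0491
```

>>> {"fn": "drive_tool", "kwargs": {"steps": [0,0,0,0,0,0,1]}}

```text
clock: 16.45
eef_pos: [0.6169, 0.2313, 0.1795]
tool_rot: [0.989, 0.149, 0.001, -0.0]
ft_force: [-0.4, 0.6, -0.8]
grip_width: 0.0493
```

```bash
python3 - <<'E'
from h import *
go(.6133,.234,.082,17.5)
E
```

```text
t 16.45 pos [0.6169 0.2313 0.1795] psi 17.11 tilt 0.09 j6 1.63 w 0.0493
turn z -0.39 shift after turn (mm) [-2.7 -3.7 97.5]
```

>>> {"fn": "drive_tool", "kwargs": {"steps": [-0.0025,-0.0035,0.025,0,0,-0.3,1,0,0,0.025,0,0,0,1,0,0,0.022,0,0,0,1,0,0,0.014,0,0,0,1,0,0,0.007,0,0,0,1,0,0,0.004,0,0,0,1,0,0,0,0,0,0,1,0,0,0,0,0,0,1]}}

```text
clock: 17.12
eef_pos: [0.6139, 0.2352, 0.0832]
tool_rot: [0.988, 0.152, 0.002, -0.0]
ft_force: [-0.6, -0.3, -0.6]
grip_width: 0.0491
```

>>> {"fn": "drive_tool", "kwargs": {"steps": [0,0,0.0015,0,0,0,1,0,0,0,0,0,0,1,0,0,0,0,0,0,-1,0,0,0,0,0,0,-1,0,0,0,0,0,0,-1,0,0,0,0,0,0,-1,0,0,0,0,0,0,-1,0,0,0,0,0,0,-1]}}

```text
clock: 17.78
eef_pos: [0.6124, 0.2348, 0.0792]
tool_rot: [0.988, 0.152, -0.0, 0.0]
ft_force: [0.3, 0.6, -0.1]
grip_width: 0.0855
```

>>> {"fn": "drive_tool", "kwargs": {"steps": [0,0,-0.01,0,0,0,-1,0,0,-0.02,0,0,0,-1,0,0,-0.035,0,0,0,-1,0,0,-0.04,0,0,0,-1,0,0,-0.04,0,0,0,-1,0,0,-0.04,0,0,0,-1,0,0,-0.04,0,0,0,-1,0,0,0,0,0,0,-1]}}

```text
clock: 18.45
eef_pos: [0.6149, 0.2358, 0.3162]
tool_rot: [0.988, 0.152, 0.009, -0.002]
ft_force: [1.1, 0.4, 1.1]
grip_width: 0.0854
```

```bash
python3 - <<'E'
from h import *
go(.600,-.230,.320,9)
p,d,K,R,t=cam('wrist'); cv2.imwrite('pics/w7.png',p[:,:,::-1]); trays(p,d,K,R,t,'w'); tops(p,d,K,R,t)
E
```

```text
t 18.45 pos [0.6149 0.2358 0.3162] psi 17.51 tilt 1.03 j6 1.63 w 0.0854
turn z 8.51 shift after turn (mm) [-87.5 457.7  -7. ]
w violet (87, 0, 93, 103) [442.4 318.6  77.9  79.9  -1.3]
w lime (233, 132, 77, 93) [612.9 235.2  82.5 104.7  17.4]
w teal (36, 270, 103, 89) [442.1 -14.3  63.2 151.6 -21.9]
top violet [91  8 61 72] 2064 [442.4 319.5  44.4  47.9  -1.2] z 0.0431
top lime [248 150  50  70] 2562 [614.1 235.9  49.9  71.7  17.8] z 0.0433
top orange [ 27 183  35  30] 139 [389.4 150.7  20.6  24.4  32.4] z 0.0367
```

View pics/w7.png

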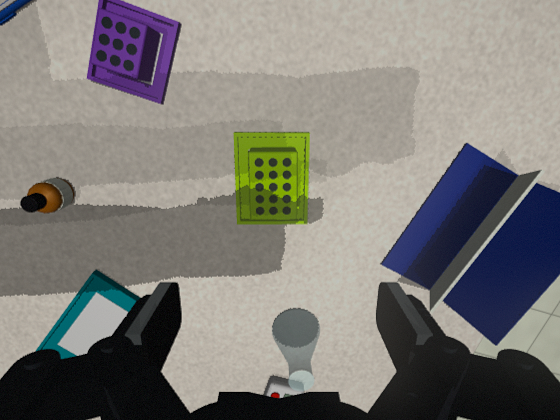

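>>> {"fn": "drive_tool", "kwargs": {"steps": [0,0,0,0,0,4.3,-1,0,0,0,0,0,4.3,-1,-0.007,0.036,0,0,0,0,-1,-0.007,0.036,0,0,0,0,-1,-0.007,0.036,0,0,0,0,-1,-0.007,0.036,0,0,0,0,-1,-0.007,0.036,0,0,0,0,-1,-0.007,0.036,0,0,0,0,-1]}}

```text
clock: 19.17
eef_pos: [0.6035, 0.0133, 0.3035]
tool_rot: [0.997, 0.078, -0.001, -0.0]
ft_force: [0.5, 1.0, 0.6]
grip_width: 0.0856
```

>>> {"fn": "drive_tool", "kwargs": {"steps": [-0.007,0.036,0,0,0,0,-1,-0.007,0.036,0,0,0,0,-1,-0.007,0.036,0,0,0,0,-1,-0.007,0.036,0,0,0,0,-1,-0.007,0.036,0,0,0,0,-1,-0.007,0.036,0,0,0,0,-1,-0.004,0.026,0,0,0,0,-1,0,0,0,0,0,0,-1]}}

```text
clock: 19.83
eef_pos: [0.5951, -0.2367, 0.3028]
tool_rot: [0.997, 0.074, -0.001, 0.001]
ft_force: [0.0, 0.7, 0.5]
grip_width: 0.0855
```

>>> {"fn": "drive_tool", "kwargs": {"steps": [0,0,0,0,0,0,-1,0,0,0,0,0,0,-1]}}

```text
clock: 20.0
eef_pos: [0.596, -0.2309, 0.3036]
tool_rot: [0.997, 0.078, -0.001, -0.001]
ft_force: [-0.3, 0.8, 0.4]
grip_width: 0.0853
```

```bash
python3 - <<'E'
from h import *
go(.600,-.268,.120,9)
p,d,K,R,t=cam('wrist'); cv2.imwrite('pics/w8.png',p[:,:,::-1]); trays(p,d,K,R,t,'w'); tops(p,d,K,R,t)
E
```

```text
t 20.0 pos [ 0.596  -0.2309  0.3036] psi 8.89 tilt 0.11 j6 1.05 w 0.0853
turn z -0.11 shift after turn (mm) [ -1.6  37.6 183.5]
w orange (75, 188, 99, 110) [ 434.8 -331.2   92.2  130.8   12.6]
w teal (94, 0, 96, 46) [446.5 -98.7  37.7  88.1 -81.1]
top orange [248 183  62 105] 4079 [ 602.  -271.3   55.8   95.4    8.9] z 0.0803
top teal [247 171  62  20] 663 [ 593.1 -220.6   18.1   61.1  -75.8] z 0.0402
```

View pics/w8.png

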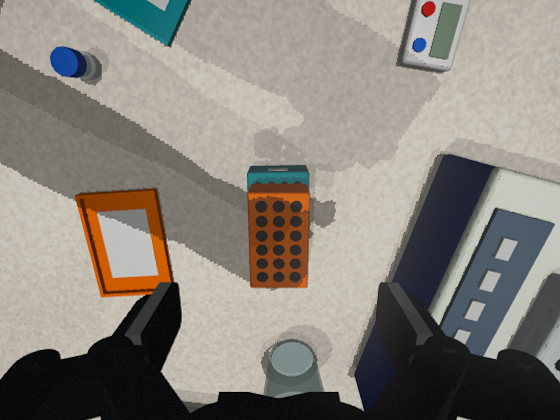

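>>> {"fn": "drive_tool", "kwargs": {"steps": [0,0.021,0,0,0,0,-1,-0.001,0.02,0,0,0,0,-1,0,0,0.025,0,0,0,-1,0,0,0.035,0,0,0,-1,0,0,0.035,0,0,0,-1,0,0,0,0,0,0,-1,0,0,0,0,0,0,-1,0,0,0,0,0,0,-1]}}

```text
clock: 20.72
eef_pos: [0.6029, -0.2711, 0.2115]
tool_rot: [0.997, 0.078, 0.001, 0.001]
ft_force: [0.5, 0.9, 0.3]
grip_width: 0.0852
```

```bash
python3 - <<'E'
from h import *
go(.602,-.2713,.120,9)
E
```

```text
t 20.72 pos [ 0.6029 -0.2711  0.2115] psi 9.0 tilt 0.13 j6 0.99 w 0.0852
turn z 0.0 shift after turn (mm) [-1.1 -0.1 91.4]
```

>>> {"fn": "drive_tool", "kwargs": {"steps": [-0.001,0,0.025,0,0,0,-1,0,0,0.025,0,0,0,-1,0,0,0.02,0,0,0,-1,0,0,0.012,0,0,0,-1,0,0,0.006,0,0,0,-1,0,0,0.003,0,0,0,-1,0,0,0,0,0,0,-1,0,0,0,0,0,0,-1]}}

```text
clock: 21.38
eef_pos: [0.6018, -0.2725, 0.1202]
tool_rot: [0.997, 0.078, 0.001, 0.001]
ft_force: [-1.1, 0.2, 0.1]
grip_width: 0.0851
```

>>> {"fn": "drive_tool", "kwargs": {"steps": [0,0,0,0,0,0,1,0,0,0,0,0,0,1,0,0,0,0,0,0,1,0,0,0,0,0,0,1,0,0,0,0,0,0,1,0,0,0,0,0,0,1,0,0,0,0,0,0,1,0,0,0,0,0,0,1]}}

```text
clock: 22.05
eef_pos: [0.6015, -0.2725, 0.1198]
tool_rot: [0.997, 0.078, 0.001, 0.001]
ft_force: [-0.6, -0.8, 5.6]
grip_width: 0.0552
```

>>> {"fn": "drive_tool", "kwargs": {"steps": [0,0,-0.01,0,0,0,1,0,0,-0.02,0,0,0,1,0,0,-0.03,0,0,0,1,0,0,-0.03,0,0,0,1,0,0,-0.03,0,0,0,1,0,0,0,0,0,0,1,0,0,0,0,0,0,1]}}

```text
clock: 22.63
eef_pos: [0.6016, -0.2725, 0.2411]
tool_rot: [0.997, 0.078, 0.002, 0.001]
ft_force: [-0.1, -0.7, -0.9]
grip_width: 0.0551
```

```bash
python3 - <<'E'
from h import *
go(.434,-.331,.23,12.5)
p,d,K,R,t=cam('wrist'); tops(p,d,K,R,t,.03,.35);trays(p,d,K,R,t,'w'); cv2.imwrite('pics/w9.png',p[:,:,::-1])
E
```

```text
t 22.63 pos [ 0.6016 -0.2725  0.2411] psi 8.9 tilt 0.26 j6 0.99 w 0.0551
turn z -3.6 shift after turn (mm) [-176.3   20.8   10.5]
top orange [197 180 163 223] 20413 [ 600.6 -266.4   56.2   85.5    9.2] z 0.2015
top teal [238 131  79  49] 2337 [ 594.9 -232.    37.5   60.8  -80.4] z 0.0403
w orange (24, 158, 129, 136) [ 435.  -331.4   92.8  129.5   12.6]
```

View pics/w9.png

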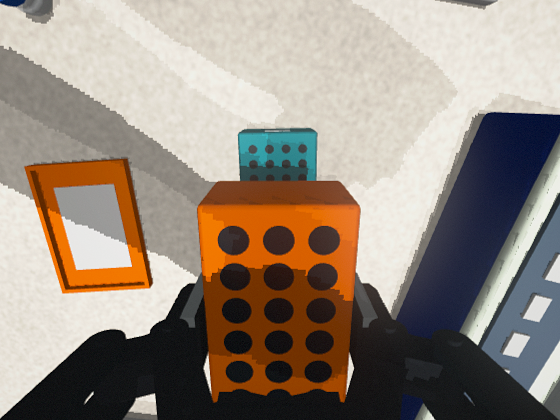

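>>> {"fn": "drive_tool", "kwargs": {"steps": [0,0,0,0,0,-3.6,1,-0.02,0.003,0,0,0,0,1,-0.035,0.004,0,0,0,0,1,-0.035,0.004,0,0,0,0,1,-0.035,0.004,0,0,0,0,1,-0.035,0.004,0,0,0,0,1,-0.017,0.003,0,0,0,0,1,0,0,0,0,0,0,1]}}

```text
clock: 23.35
eef_pos: [0.428, -0.3321, 0.2363]
tool_rot: [0.994, 0.107, -0.003, -0.002]
ft_force: [0.0, 0.2, -1.4]
grip_width: 0.0555
```

>>> {"fn": "drive_tool", "kwargs": {"steps": [0,0,0,0,0,0,1,0,0,0,0,0,0,1]}}

```text
clock: 23.52
eef_pos: [0.4328, -0.3315, 0.2372]
tool_rot: [0.994, 0.109, -0.001, -0.001]
ft_force: [0.1, -0.1, -0.7]
grip_width: 0.0555
```

```bash
python3 - <<'E'
from h import *
go(.4336,-.3322,.0825,12.5)
E
```

```text
t 23.52 pos [ 0.4328 -0.3315  0.2372] psi 12.51 tilt 0.12 j6 0.7 w 0.0555
turn z 0.01 shift after turn (mm) [  0.8   1.2 154.7]
```

>>> {"fn": "drive_tool", "kwargs": {"steps": [0.0005,0.001,0.02,0,0,0,1,0,0,0.03,0,0,0,1,0,0,0.03,0,0,0,1,0,0,0.03,0,0,0,1,0,0,0.02,0,0,0,1,0,0,0,0,0,0,1,0,0,0,0,0,0,1,0,0,0,0,0,0,1]}}

```text
clock: 24.18
eef_pos: [0.4348, -0.3329, 0.1092]
tool_rot: [0.994, 0.109, 0.001, 0.0]
ft_force: [-0.8, -0.1, -0.7]
grip_width: 0.0552
```

```bash
python3 - <<'E'
from h import *
go(.4336,-.3322,.0825,12.5)
p,d,K,R,t=cam('side'); cv2.imwrite('pics/s2.png',cv2.resize(p[80:230,250:450,::-1],None,fx=3,fy=3))
E
```

```text
t 24.18 pos [ 0.4348 -0.3329  0.1092] psi 12.57 tilt 0.08 j6 0.7 w 0.0552
turn z 0.07 shift after turn (mm) [-1.1 -1.  26.7]
```

View pics/s2.png

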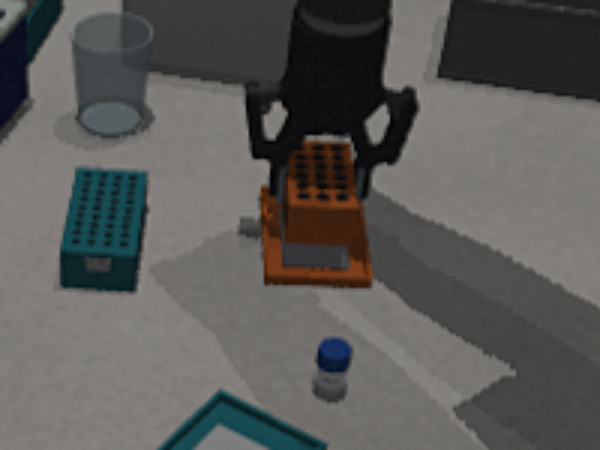

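The orange rack hangs centred over its tray (crop 320,190 over tray 265–370 wide). Lower and release.

>>> {"fn": "drive_tool", "kwargs": {"steps": [-0.001,-0.001,0.01,0,0,0,1,0,0,0.008,0,0,0,1,0,0,0.005,0,0,0,1,0,0,0.003,0,0,0,1,0,0,0.001,0,0,0,1,0,0,0,0,0,0,1,0,0,0,0,0,0,1]}}

```text
clock: 24.82
eef_pos: [0.4318, -0.3317, 0.0827]
tool_rot: [0.994, 0.109, -0.0, -0.0]
ft_force: [-5.1, 3.5, 10.0]
grip_width: 0.0556
```

>>> {"fn": "drive_tool", "kwargs": {"steps": [0,0,0,0,0,0,-1,0,0,0,0,0,0,-1,0,0,0,0,0,0,-1,0,0,0,0,0,0,-1,0,0,0,0,0,0,-1,0,0,0,0,0,0,-1]}}

```text
clock: 25.32
eef_pos: [0.4323, -0.332, 0.0812]
tool_rot: [0.994, 0.109, -0.0, -0.0]
ft_force: [0.2, 0.4, 1.0]
grip_width: 0.0852
```

>>> {"fn": "drive_tool", "kwargs": {"steps": [0,0,-0.01,0,0,0,-1,0,0,-0.02,0,0,0,-1,0,0,-0.035,0,0,0,-1,0,0,-0.04,0,0,0,-1,0,0,-0.04,0,0,0,-1,0,0,-0.04,0,0,0,-1,0,0,-0.03,0,0,0,-1,0,0,0,0,0,0,-1]}}

```text
clock: 25.98
eef_pos: [0.4345, -0.3337, 0.3052]
tool_rot: [0.994, 0.109, 0.005, 0.005]
ft_force: [0.7, -0.3, 1.7]
grip_width: 0.0851
```

```bash
python3 - <<'E'
from h import *
go(.6,-.23,.300,10)
p,d,K,R,t=cam('wrist'); cv2.imwrite('pics/w10.png',p[:,:,::-1]); trays(p,d,K,R,t,'w'); tops(p,d,K,R,t)
E
```

```text
t 25.98 pos [ 0.4345 -0.3337  0.3052] psi 12.51 tilt 0.85 j6 0.7 w 0.0851
turn z 2.51 shift after turn (mm) [180.9 -73.5   6.2]
w orange (232, 115, 86, 118) [ 433.  -331.9   88.5  128.7   12.6]
top orange [245 133  58  96] 3924 [ 431.9 -331.4   56.    95.8   12.5] z 0.0433
top teal [414  97  87 123] 6343 [ 601.6 -272.2   62.   118.7    9.8] z 0.0405
```

View pics/w10.png

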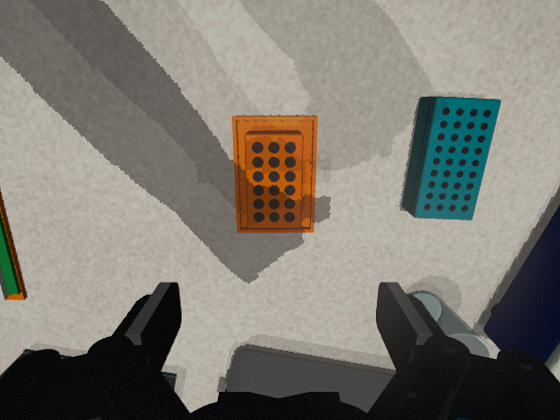

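>>> {"fn": "drive_tool", "kwargs": {"steps": [0,0,0,0,0,2.7,-1,0.02,-0.004,0,0,0,0,-1,0.035,-0.006,0,0,0,0,-1,0.035,-0.006,0,0,0,0,-1,0.035,-0.006,0,0,0,0,-1,0.035,-0.006,0,0,0,0,-1,0.015,-0.004,0,0,0,0,-1,0,0,0,0,0,0,-1]}}

```text
clock: 26.7
eef_pos: [0.6018, -0.2681, 0.2935]
tool_rot: [0.996, 0.088, -0.001, -0.001]
ft_force: [-0.1, -0.4, -0.7]
grip_width: 0.0856
```

>>> {"fn": "drive_tool", "kwargs": {"steps": [0,0,0,0,0,0,-1,0,0,0,0,0,0,-1]}}

```text
clock: 26.87
eef_pos: [0.5983, -0.2708, 0.2953]
tool_rot: [0.996, 0.085, -0.001, -0.0]
ft_force: [-0.5, -0.3, 0.2]
grip_width: 0.0855
```

```bash
python3 - <<'E'
from h import *
go(.6016,-.2722,.083,9.8)
E
```

```text
t 26.87 pos [ 0.5983 -0.2708  0.2953] psi 9.79 tilt 0.15 j6 0.98 w 0.0855
turn z -0.01 shift after turn (mm) [  3.6   2.2 212.3]
```

>>> {"fn": "drive_tool", "kwargs": {"steps": [0.0035,0.002,0.02,0,0,0,-1,0,0,0.03,0,0,0,-1,0,0,0.035,0,0,0,-1,0,0,0.03,0,0,0,-1,0,0,0.02,0,0,0,-1,0,0,0,0,0,0,-1,0,0,0,0,0,0,-1,0,0,0,0,0,0,-1]}}

```text
clock: 27.53
eef_pos: [0.6032, -0.2731, 0.1635]
tool_rot: [0.996, 0.085, 0.001, 0.001]
ft_force: [0.0, -0.2, 0.4]
grip_width: 0.0854
```

```bash
python3 - <<'E'
from h import *
go(.6016,-.2722,.083,9.8)
E
```

```text
t 27.53 pos [ 0.6032 -0.2731  0.1635] psi 9.73 tilt 0.15 j6 0.98 w 0.0854
turn z -0.07 shift after turn (mm) [-1.6 -1.3 80.5]
```

>>> {"fn": "drive_tool", "kwargs": {"steps": [-0.0015,-0.001,0.02,0,0,0,-1,0,0,0.02,0,0,0,-1,0,0,0.018,0,0,0,-1,0,0,0.012,0,0,0,-1,0,0,0.006,0,0,0,-1,0,0,0.003,0,0,0,-1,0,0,0,0,0,0,-1,0,0,0,0,0,0,-1]}}

```text
clock: 28.2
eef_pos: [0.6022, -0.2717, 0.0837]
tool_rot: [0.996, 0.085, 0.001, 0.001]
ft_force: [-0.3, -0.4, -0.9]
grip_width: 0.0854
```

>>> {"fn": "drive_tool", "kwargs": {"steps": [0,0,0,0,0,0,1,0,0,0,0,0,0,1,0,0,0,0,0,0,1,0,0,0,0,0,0,1,0,0,0,0,0,0,1,0,0,0,0,0,0,1,0,0,0,0,0,0,1]}}

```text
clock: 28.78
eef_pos: [0.6022, -0.2716, 0.0838]
tool_rot: [0.996, 0.085, 0.001, 0.001]
ft_force: [0.6, 0.4, 5.3]
grip_width: 0.0607
```

>>> {"fn": "drive_tool", "kwargs": {"steps": [0,0,-0.01,0,0,0,1,0,0,-0.02,0,0,0,1,0,0,-0.03,0,0,0,1,0,0,-0.03,0,0,0,1,0,0,-0.03,0,0,0,1,0,0,0,0,0,0,1,0,0,0,0,0,0,1]}}

```text
clock: 29.37
eef_pos: [0.6022, -0.2717, 0.2046]
tool_rot: [0.996, 0.085, 0.002, 0.001]
ft_force: [-0.3, -0.4, -2.6]
grip_width: 0.0609
```

```bash
python3 - <<'E'
from h import *
go(.455,-.060,.20,-22)
p,d,K,R,t=cam('wrist'); tops(p,d,K,R,t,.03,.35);trays(p,d,K,R,t,'w'); cv2.imwrite('pics/w11.png',p[:,:,::-1])
E
```

```text
t 29.37 pos [ 0.6022 -0.2717  0.2046] psi 9.8 tilt 0.24 j6 0.98 w 0.0609
turn z 31.8 shift after turn (mm) [-215.8 -141.2    3.7]
top orange [  0 191  98 124] 6131 [ 431.8 -330.6   57.6   95.7   11.9] z 0.0431
top teal [189 156 179 248] 30127 [ 600.5 -263.2   61.7  101.1   10. ] z 0.1610
w orange (0, 163, 136, 147) [ 436.6 -330.9   90.6  129.7   12.6]
```

View pics/w11.png

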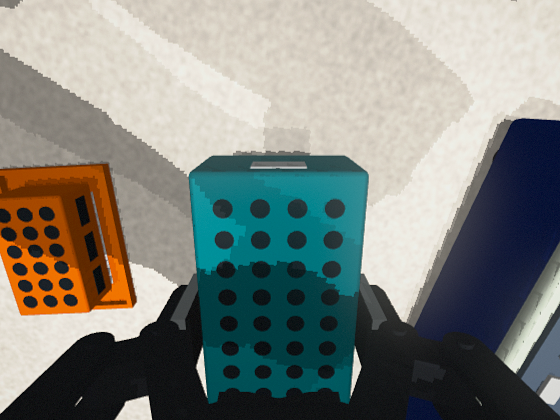

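>>> {"fn": "drive_tool", "kwargs": {"steps": [-0.02,-0.02,0,0,0,0,1,-0.03,-0.028,0,0,0,0,1,-0.03,-0.028,0,0,0,0,1,-0.03,-0.028,0,0,0,0,1,0,0,0,0,0,6.4,1,0,0,0,0,0,6.4,1,0,0,0,0,0,6.4,1,0,0,0,0,0,6.4,1]}}

```text
clock: 30.08
eef_pos: [0.4733, -0.1867, 0.2]
tool_rot: [0.99, -0.14, -0.003, -0.001]
ft_force: [0.3, 0.3, -2.6]
grip_width: 0.061
```

>>> {"fn": "drive_tool", "kwargs": {"steps": [0,0,0,0,0,6.2,1,0,0,0,0,0,0,1,0,0,0,0,0,0,1]}}

```text
clock: 30.33
eef_pos: [0.4741, -0.1871, 0.2005]
tool_rot: [0.982, -0.189, -0.002, -0.0]
ft_force: [0.1, -0.3, -3.2]
grip_width: 0.0608
```

```bash
python3 - <<'E'
from h import *
go(.4555,-.0225,.2,-22)
p,d,K,R,t=cam('wrist'); tops(p,d,K,R,t,.03,.35);trays(p,d,K,R,t,'w'); cv2.imwrite('pics/w12.png',p[:,:,::-1])
p,d,K,R,t=cam('side'); trays(p,d,K,R,t,'side')
E
```

```text
t 30.33 pos [ 0.4741 -0.1871  0.2005] psi -21.84 tilt 0.25 j6 1.58 w 0.0608
turn z 0.16 shift after turn (mm) [ -78.9 -145.6    0.8]
top teal [189 156 179 248] 29971 [ 476.8 -179.    61.9  101.5  -21.8] z 0.1569
w teal (91, 0, 146, 127) [440.3 -59.8  81.1  94.6  68.1]
side teal (282, 210, 77, 61) [453.7 -20.4  93.9 155.6 -21.7]
```

View pics/w12.png

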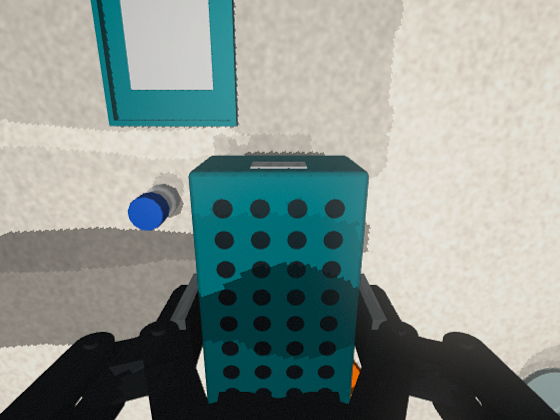

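>>> {"fn": "drive_tool", "kwargs": {"steps": [-0.01,-0.02,0,0,0,0,1,-0.018,-0.033,0,0,0,0,1,-0.018,-0.033,0,0,0,0,1,-0.018,-0.033,0,0,0,0,1,-0.014,-0.025,0,0,0,0,1,0,0,0,0,0,0,1,0,0,0,0,0,0,1,0,0,0,0,0,0,1]}}

```text
clock: 31.1
eef_pos: [0.457, -0.0249, 0.2023]
tool_rot: [0.982, -0.19, 0.0, 0.0]
ft_force: [0.2, 0.5, -2.2]
grip_width: 0.061
```

```bash
python3 - <<'E'
from h import *
go(.4555,-.0235,.11,-22)
p,d,K,R,t=cam('wrist'); cv2.imwrite('pics/w13.png',p[:,:,::-1])
m=mask(p,'teal',90,40);C=cloud(d,K,R,t); m[(d<=0)|(C[:,:,2]>.02)]=0
Q=C[(m>0)]; print(len(Q),rect(Q))
E
```

```text
t 31.1 pos [ 0.457  -0.0249  0.2023] psi -21.91 tilt 0.03 j6 1.9 w 0.061
turn z 0.09 shift after turn (mm) [-1.9 -0.8 92.3]
4523 [475.   30.   30.6  95.8  68.3]
```

View pics/w13.png

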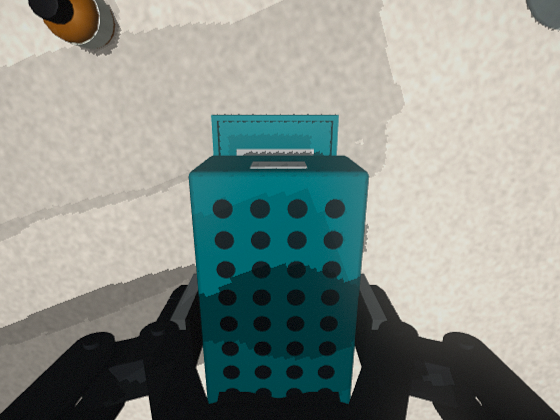

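>>> {"fn": "drive_tool", "kwargs": {"steps": [-0.0025,0.0005,0.02,0,0,0,1,0,0,0.03,0,0,0,1,0,0,0.025,0,0,0,1,0,0,0.015,0,0,0,1,0,0,0.005,0,0,0,1,0,0,0,0,0,0,1,0,0,0,0,0,0,1,0,0,0,0,0,0,1]}}

```text
clock: 31.82
eef_pos: [0.4556, -0.0249, 0.1086]
tool_rot: [0.982, -0.191, 0.001, -0.0]
ft_force: [0.0, 0.1, -2.6]
grip_width: 0.0606
```

```bash
python3 - <<'E'
from h import *
go(.4545,-.0245,.0866,-22)
p,d,K,R,t=cam('side'); cv2.imwrite('pics/s3.png',cv2.resize(p[150:300,230:430,::-1],None,fx=3,fy=3))
E
```

```text
t 31.82 pos [ 0.4556 -0.0249  0.1086] psi -22.04 tilt 0.14 j6 1.9 w 0.0606
turn z -0.04 shift after turn (mm) [-1.2  0.1 22. ]
```

View pics/s3.png

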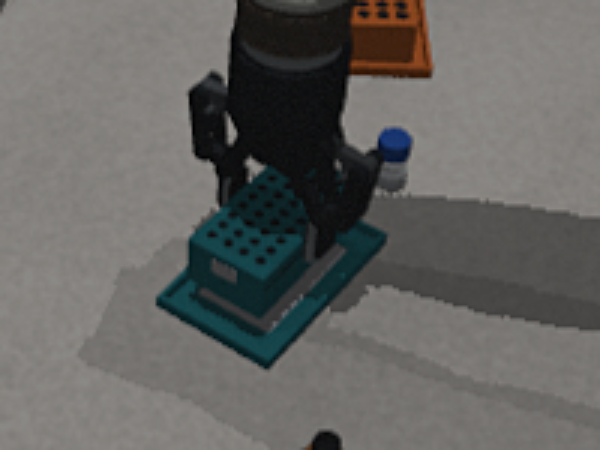

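The teal box hovers over its tray, well aligned with the tray outline (crop 160–385, 180–365). Lower.

>>> {"fn": "drive_tool", "kwargs": {"steps": [-0.001,0,0.008,0,0,0,1,0,0,0.007,0,0,0,1,0,0,0.004,0,0,0,1,0,0,0.002,0,0,0,1,0,0,0,0,0,0,1,0,0,0,0,0,0,1]}}

```text
clock: 32.37
eef_pos: [0.4529, -0.0239, 0.0868]
tool_rot: [0.982, -0.191, -0.0, 0.0]
ft_force: [-3.0, 0.3, 6.4]
grip_width: 0.061
```

Floor contact (about 6 N up); release and look.

>>> {"fn": "drive_tool", "kwargs": {"steps": [0,0,0,0,0,0,-1,0,0,0,0,0,0,-1,0,0,0,0,0,0,-1,0,0,0,0,0,0,-1,0,0,0,0,0,0,-1,0,0,0,0,0,0,-1]}}

```text
clock: 32.87
eef_pos: [0.4536, -0.024, 0.0863]
tool_rot: [0.982, -0.191, 0.0, -0.0]
ft_force: [0.1, 0.9, -0.1]
grip_width: 0.0851
```

>>> {"fn": "drive_tool", "kwargs": {"steps": [0,0,-0.01,0,0,0,-1,0,0,-0.02,0,0,0,-1,0,0,-0.035,0,0,0,-1,0,0,-0.04,0,0,0,-1,0,0,-0.04,0,0,0,-1,0,0,-0.04,0,0,0,-1,0,0,0,0,0,0,-1,0,0,0,0,0,0,-1]}}

```text
clock: 33.53
eef_pos: [0.4551, -0.0241, 0.2741]
tool_rot: [0.982, -0.191, 0.003, -0.0]
ft_force: [0.2, 0.8, -0.6]
grip_width: 0.0855
```

>>> {"fn": "drive_tool", "kwargs": {"steps": [0,0,-0.03,0,0,0,-1,0,0,-0.02,0,0,0,-1,0,0,0,0,0,0,-1,0,0,0,0,0,0,-1,0,0,0,0,0,0,-1,0,0,0,0,0,0,-1,0,0,0,0,0,0,-1]}}

```text
clock: 34.12
eef_pos: [0.4528, -0.024, 0.3198]
tool_rot: [0.982, -0.191, -0.002, 0.0]
ft_force: [-0.1, 0.2, 0.5]
grip_width: 0.0856
```

```bash
python3 - <<'E'
from h import *
go(.4545,-.0245,.0866,-22)
for n in ('wrist','scene','side'):
    p,d,K,R,t=cam(n); cv2.imwrite(f'pics/e_{n}.png',p[:,:,::-1]); print(n); trays(p,d,K,R,t,n); tops(p,d,K,R,t)
E
```

```text
t 34.12 pos [ 0.4528 -0.024   0.3198] psi -22.0 tilt 0.19 j6 1.9 w 0.0856
turn z 0.0 shift after turn (mm) [  2.6  -0.4 233.1]
wrist
wrist orange (297, 335, 91, 61) [ 430.3 -316.7   90.3  111.    12.6]
wrist teal (237, 111, 88, 132) [453.4 -26.3  93.7 150.3 -21.9]
top orange [130  24  34  38] 32 [388.2 146.6  12.4  17.4 -41.6] z 0.0429
top orange [314 364  63  49] 918 [ 438.3 -305.    48.6   79.4   41.4] z 0.0432
top teal [249 126  62 114] 5673 [452.8 -24.9  62.  119.3 -22. ] z 0.0433
scene
top lime [364 234  35  24] 332 [615.5 235.6  51.2  72.4  18.2] z 0.0430
top orange [146 200  38  21] 355 [ 435.  -329.4   59.9   95.9   11.4] z 0.0425
top teal [251 198  47  22] 415 [455.4 -23.6  63.5 119.3 -22.6] z 0.0428
side
top violet [265 363  35  36] 545 [441.2 322.3  43.8  47.5  -1.1] z 0.0421
top lime [185 294  33  38] 731 [612.9 237.9  49.8  71.5  17.2] z 0.0422
top orange [345 136  24  26] 253 [ 430.8 -326.2   55.6   93.4   12.4] z 0.0419
top teal [294 207  56  48] 899 [452.  -21.1  61.4 119.6 -22. ] z 0.0421
```

View pics/e_side.png

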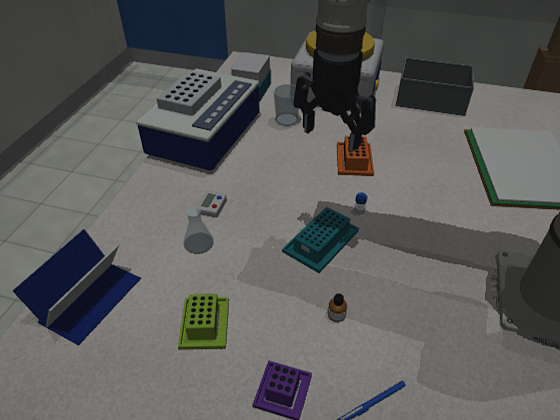

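View pics/e_wrist.png

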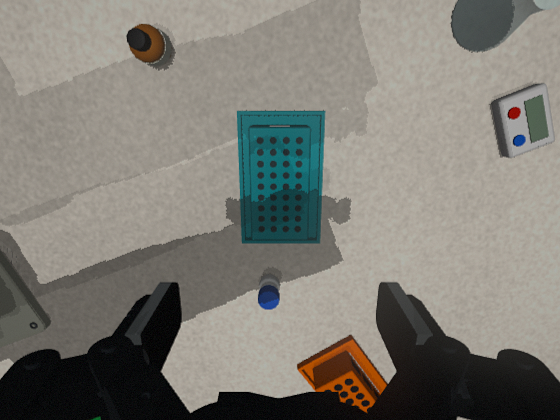

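All four pieces sit in their trays; the flask (side view 198,232) and the bottle (338,308) have not moved since the start. Handing in.

```bash
python3 -c "
from workcell import job_done
print(job_done())"
```

```text
the job is handed in; nothing more can be done
None
```

I took the stack apart from the top down and set each piece upright in the tray of its own colour: violet, lime, orange, then teal. I then released the teal piece, lifted the gripper clear and handed the job in at about 34 s. No verdict was reported.

- **Placement:** after each release, the wrist camera put the piece within about 2 mm of its tray's centre. Every top stood about 43 mm above the bench, which means each piece is flat on its 3 mm tray floor.
- **Final check:** the last scene and side views showed all four pieces in their trays, except that the scene camera's measurement did not pick up the violet piece. Position readings differed between cameras by up to about 5 mm, well inside the 19 mm limit.
- **Forces:** I felt contact forces of up to about 10 N while setting down the orange and teal pieces. These dropped to about 1 N or less once I released them.
- **Flask and bottle:** I judged these by eye in the side view, and both look exactly where they were at the start.

No check failed.

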